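Lock a worn stirrer coupling in the middle of its free play

TASK

Lock the stirrer drive's worn coupling: its hand lever rocks freely a little way before the spindle resists, and the red locking plunger on the lever goes down only when the lever stands in the middle of that free play, which has to be felt from both ends. Set the lever there without turning the spindle itself, then push the plunger gently all the way home and let go. Leave the beaker, the bottle and the spare pulley where they are.

Things in the scene. Friction and masses are not known exactly. Their poses are not given: they have to be found in the camera images.
- drive_unit: black drive housing, 300 x 360 mm, 60 mm high, fixed. Origin: centre of its underside; z up. Spindle and lever turn about the upright axis through this origin. At either end of its free play the lever meets the spindle, and takes it along if pushed with over about 11 N at the post.
- spindle_mark (a point): outer end of the red tab on the steel spindle flange (200 mm across, top 72 mm above the bench), 112 mm from the axis. The spindle turns only against a stiff drag (1.4 N m) and stays where left; it must not be turned. The coupling is worn unevenly: the middle of the lever's free play is up to 0.14 rad to either side of the tab's line continued across the axis.
- lever_post (a point): centre of the top of the black post (16 mm diameter, 45 mm high) at the lever's end, 130 mm from the axis, 137 mm above the bench. Lever: aluminium cap 180 mm across, with a 34 mm wide arm to the post, flat top 92 mm above the bench, nut 18 mm high in the middle. It turns level with a light drag (0.25 N m, 2 N at the post) and stays where left; free play 35 to 50 mm at the post in all.
- plunger_top (a point): centre of the top of the plunger's red sprung cap (22 mm diameter, 10 mm high), on the line from axis to post, 75 mm from the axis; 120 mm above the bench when up, 108 mm when home. The cap gives 2 N per mm, up to 7 mm. The plunger takes 3 N to push straight down and stays where left. It goes home if the lever is within 0.02 rad of mid free play (2.6 mm at the post), else it stops hard after 3 mm.
- plunger (a joint): plunger depth in m: 0 up (as at the start), 0.012 fully home
- beaker: empty glass beaker, 72 mm across and 95 mm high, standing on the bench beside the housing. Origin: centre of its underside.
- reagent: small amber bottle with a blue cap, 44 mm across and 85 mm high, standing on a far corner of the housing. Origin: centre of its underside.
- spare_pulley: brass ring, 48 mm across and 16 mm high, lying on the other far corner of the housing. Origin: centre of its underside.

How it is judged:
At the end, for the whole second after the job is handed in: the plunger is down by at least 10 of its 12 mm, the spindle's red tab is within 6 mm of where it started, and the bystanders are at rest (value of joint plunger above 0.01 m and distance of spindle_mark from where it was at the start of the episode below 0.006 m and linear speed of each of beaker, reagent, spare_pulley below 0.02 m/s); the robot touches nothing.
It fails at once if the spindle is turned: its red tab moves over 6 mm (distance of spindle_mark from where it was at the start of the episode above 0.006 m).
It fails at once if the fingers push on the plunger with over 25 N (contact force between the fingers and plunger above 25 N).
It fails at once if the beaker, bottle or spare pulley is shifted over 15 mm or tipped (distance of any of beaker, reagent, spare_pulley from where it was at the start of the episode above 0.015 m or angle between any of beaker, reagent's own z axis and vertical above 0.3 rad).
It also fails if it takes over 61 s, if anything falls off the work surface, if the arm or the gripper's body presses on something with over 40 N, if the wrist force passes 120 N, or if a joint passes its speed limit or range.

ROBOT

A 6-joint arm with a two-finger parallel gripper is mounted at the origin on the work surface. World frame = base frame: x ahead of the robot, y to its left, z up, the work surface at z = 0. Lengths are in m, angles in rad, forces in N, time in s.
With the tool pointing down it reaches from about 0.325 to 0.775 m from the base axis. Payload 5.5 kg.
Tool frame: the origin (TCP) lies midway between the tips of the shut fingers; the grasp point (between the pads) lies 19 mm behind it (hold_point_z is the distance from the TCP to the grasp point, in m); z points along the fingers, y is the line along which they close (so a half turn about z gives the same grasp; the last joint's range is limited). The gripper opens to 88 mm and grips with 3 to 60 N. Pads are 20 mm wide; open, the fingers measure 115 mm over their backs; the gripper's body (75 mm by 178 mm) begins 61 mm behind the grasp point.
Start: joints at [1.181, 0.091, 1.231, -0, 1.82, -0.057], TCP at [0.196, 0.567, 0.188] pointing down, gripper open.
Joint ranges: [-2.87, 2.87], [-0.86, 2.18], [0.17, 2.46], [-1.51, 4.65], [0.06, 2.69], [-2.65, 2.65]. Speed limits (rad/s): [2.57, 2.57, 3.01, 3.14, 3.14, 3.14].

INTERFACE

Orientations are given as a unit quaternion [w, x, y, z].
In Python, from cell import * gives the robot as it stands.
- The arm moves only by the tool apply_moves, never from a script. Its argument "commands" is a list of rows, each an object with "jaw": the closure, from -1 (fully open) to 1 (shut); "travel": the shift along the tool's x, y, z in cm, a list of three; "twist": the turn, a rotation vector about the tool's x, y, z in rad, a list of three. In form: [{"jaw": jaw, "travel": [tx, ty, tz], "twist": [rx, ry, rz]}, ...]. A call has 1 to 20 rows; each row shifts and turns the commanded pose from where the row before left it, along the tool's axes as they then stand; what a row does not reach is not made up. A row lasts 1/10 s, in which the tool goes at most 50 mm and 8.59 degrees, less where a joint would pass 70% of its speed; a pose out of reach is approached as far as the arm can. A call with a gripper value outside its range is refused whole. The fingers move at their own pace and stop on an object; the grip force is fixed at half the most. Time passes only in rows, so rows that do not move let the fingers close. It gives the time, the measured TCP pose, the force, the opening and the grip force at its end, in the units of the state.
- read_state(): the state, without advancing time (a new reading comes with each control period).
- grab_frame(name): name is "side" or "top"; returns a dict with "color" (480x640x3 uint8, blue, green, red), "range_z" (480x640 float32, m along the optical axis (not along the pixel's ray), 0 where there is no reading), "intrinsics" (3x3 intrinsics, pixels), "world_from_camera" (4x4, takes a point from camera to world coordinates). Camera axes: x right, y up, looking along -z (the intrinsics and any distortion apply to the point x, -y, -z); pixel columns grow to the right and rows downward; lengths in m; the calibration is good to about 2 mm. A picture is of the moment at which its call begins.
- job_done(): hands the job in; it is judged then, once.
Trained networks look in a picture, given as the dict that the camera call returned (one of the last four; its "shot" number tells which), for a name from the list of things; names that differ only in an ending like _2 or _b are one class to them, and where a whole thing is asked for, a point or a joint stands for the part that bears it (a point fixed in the world has none). Each returns a list of dicts, best first, with "confidence" (0 to 1); they miss things now and then, are a little off and sometimes report something else, mostly with a low value. They report only what shows in the picture. A call takes as long as a camera call.
- boxes_of(picture, thing): "extent" ([left, top, width, height] in pixels, round what is visible of it).
- mark_of(picture, thing): "centre" ([row, column] in pixels: a listed point, or the origin of a listed thing).
The state is a dict: "time": time; "joint_pos": joint angles; "qd": joint speeds; "joint_torque": joint torques, N m; "position": TCP position; "ee_rot": TCP orientation; "ft_force": force on the tool from outside, world axes, zero at the start; "moment": the same for the moment, N m; "opening": finger opening in m; "gripper_force": force on a finger pad.
Only numpy, scipy, OpenCV 4.12 (cv2) and the standard library are available. Lean on these libraries where they do the work, as an engineer would, in place of code of your own. Each camera call takes 0.05 s, during which the arm holds its last target. There are 200 camera calls.

## Working session

There is one attempt and no reset: what is moved stays moved. The work goes in short steps, Python scripts to look and compute and a tool call to move; the robot and the scene stay as the last step left them, time stands still between calls to the robot, and variables do not carry over. Pictures are saved under pics/ and viewed, at most 10 in all, crops included, and the job is handed in when it is done.

Besides the shell and the picture viewer there is one more tool, called after "Emit:" by a JSON object that holds its "fn" and its "kwargs". apply_moves: Moves the arm, as the interface text tells. Its arguments: {"type":"object","properties":{"commands":{"type":"array"}},"required":["commands"]}

```bash
mkdir -p pics; ls; cat > h.py <<'E'
from cell import *
import numpy as np, cv2
def pix2w(f,r,c,z=None):
    K=np.array(f["intrinsics"]);T=np.array(f["world_from_camera"])
    u=np.array([(c-K[0,2])/K[0,0],-(r-K[1,2])/K[1,1],-1.0])
    if z is None:
        p=u*f["range_z"][int(round(r)),int(round(c))]
        return T[:3,:3]@p+T[:3,3]
    d=T[:3,:3]@u; o=T[:3,3]
    return o+d*(z-o[2])/d[2]
E
python3 - <<'E'
from h import *
s=read_state();print(s)
zs=dict(spindle_mark=.072,lever_post=.137,plunger_top=.12,drive_unit=0,beaker=0,reagent=.06,spare_pulley=.06)
for n in("top","side"):
    f=grab_frame(n);cv2.imwrite(f"pics/{n}0.png",f["color"])
    print(n,np.round(f["world_from_camera"],2).tolist())
    for t,z in zs.items():
        for m in mark_of(f,t)[:2]: print(t,m["centre"],round(m["confidence"],2),pix2w(f,*m["centre"],z).round(4),pix2w(f,*np.clip(m["centre"],0,[479,639])).round(3))
E
```

```text
pics
{'time': 0.0, 'joint_pos': array([ 1.18127330e+00,  9.18142432e-02,  1.23190201e+00, -3.04311542e-06,
        1.81979324e+00, -5.67106997e-02]), 'qd': array([-0.00202552, -0.00205372,  0.00016881,  0.00010828,  0.00067373,
        0.00146209]), 'joint_torque': array([-2.76264800e-03, -4.46453512e+01, -4.06438136e+01,  6.94542658e-02,
        2.96075852e-02, -1.36237686e-04]), 'position': array([0.19588865, 0.56672845, 0.18652456]), 'ee_rot': array([-2.10631086e-04,  1.65639526e-01,  9.86185900e-01, -9.34987959e-04]), 'ft_force': array([ 1.07190193, -0.48738027, -0.11719353]), 'moment': array([0.00119579, 0.02391253, 0.00409849]), 'gripper_force': 0.0, 'opening': 0.08759990689630207}
top [[0.02, 0.99, -0.11, 0.58], [-1.0, 0.02, -0.04, 0.07], [-0.04, 0.11, 0.99, 0.78], [0.0, 0.0, 0.0, 1.0]]
spindle_mark [218.1, 327.8] 0.61 [0.6995 0.0875 0.072 ] [0.7   0.087 0.071]
lever_post [377.8, 323.6] 0.84 [0.4594 0.0877 0.137 ] [0.46  0.088 0.138]
plunger_top [334.6, 324.4] 0.57 [0.5179 0.0881 0.12  ] [0.518 0.088 0.12 ]
drive_unit [289.8, 330.6] 0.71 [0.5844 0.0819 0.    ] [0.584 0.08  0.1
[... 157 characters left out ...]
 [228.2, 410.3] 0.56 [ 0.6867 -0.0473  0.06  ] [ 0.686 -0.047  0.062]
side [[-0.99, 0.09, -0.1, 0.52], [-0.14, -0.59, 0.8, 0.97], [0.01, 0.8, 0.6, 0.76], [0.0, 0.0, 0.0, 1.0]]
spindle_mark [247.6, 284.7] 0.93 [0.7022 0.0897 0.072 ] [0.702 0.089 0.072]
lever_post [231.9, 407.4] 0.77 [0.4641 0.0886 0.137 ] [0.464 0.09  0.138]
plunger_top [235.2, 378.7] 0.51 [0.5174 0.0843 0.12  ] [0.517 0.089 0.124]
drive_unit [280.4, 341.1] 0.87 [0.5856 0.089  0.    ] [0.579 0.174 0.074]
beaker [245.7, 282.4] 0.43 [ 0.7278 -0.0085  0.    ] [0.711 0.07  0.061]
reagent [289.6, 261.8] 0.92 [0.7234 0.2072 0.06  ] [0.719 0.225 0.076]
spare_pulley [213.7, 305.4] 0.83 [ 0.6832 -0.0546  0.06  ] [ 0.679 -0.03   0.077]
```

View pics/top0.png

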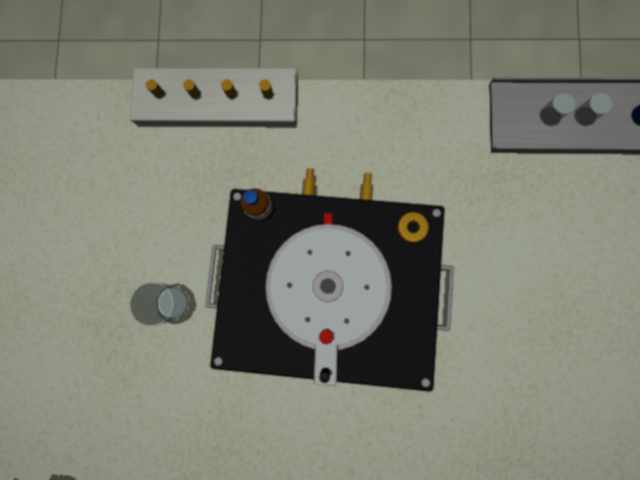

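View pics/side0.png

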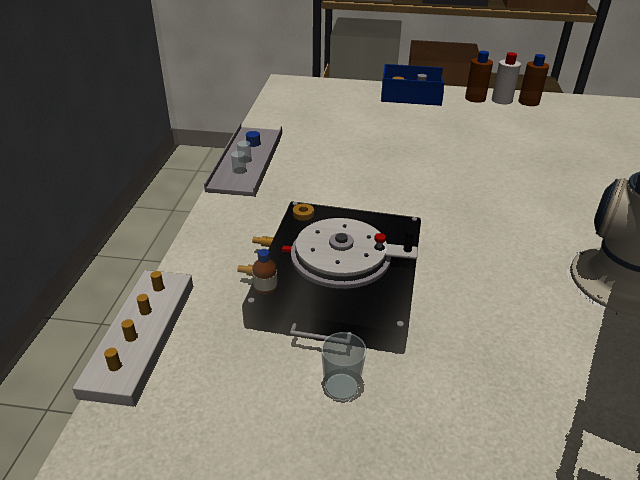

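The images show the lever pointing towards the robot. The post is at about (0.461, 0.088), the axis at about (0.590, 0.088), and the tab is on the far side. I'll move above the post with the closing line along y.

Emit:
{"fn": "apply_moves", "kwargs": {"commands": [{"jaw": -1,"travel": [0,0,0],"twist": [0,0,-0.111]},{"jaw": -1,"travel": [0,0,0],"twist": [0,0,-0.111]},{"jaw": -1,"travel": [0,0,0],"twist": [0,0,-0.111]},{"jaw": -1,"travel": [-1.56,-2.82,0],"twist": [0,0,0]},{"jaw": -1,"travel": [-1.56,-2.82,0],"twist": [0,0,0]},{"jaw": -1,"travel": [-1.56,-2.82,0],"twist": [0,0,0]},{"jaw": -1,"travel": [-1.56,-2.82,0],"twist": [0,0,0]},{"jaw": -1,"travel": [-1.56,-2.82,0],"twist": [0,0,0]},{"jaw": -1,"travel": [-1.56,-2.82,0],"twist": [0,0,0]},{"jaw": -1,"travel": [-1.56,-2.82,0],"twist": [0,0,0]},{"jaw": -1,"travel": [-1.56,-2.82,0],"twist": [0,0,0]},{"jaw": -1,"travel": [-1.56,-2.82,0],"twist": [0,0,0]},{"jaw": -1,"travel": [-1.56,-2.82,0],"twist": [0,0,0]},{"jaw": -1,"travel": [-1.56,-2.82,0],"twist": [0,0,0]},{"jaw": -1,"travel": [-1.56,-2.82,0],"twist": [0,0,0]},{"jaw": -1,"travel": [-1.56,-2.82,0],"twist": [0,0,0]},{"jaw": -1,"travel": [-1.56,-2.82,0],"twist": [0,0,0]},{"jaw": -1,"travel": [-1.56,-2.82,0],"twist": [0,0,0]},{"jaw": -1,"travel": [-1.56,-2.82,0],"twist": [0,0,0]},{"jaw": -1,"travel": [-1.56,-2.82,0],"twist": [0,0,0]}]}}

```text
time: 2.8
position: [0.4618, 0.0865, 0.1879]
ee_rot: [0.0, -0.0, 1.0, 0.0]
ft_force: [0.4, 0.4, 1.2]
opening: 0.0878
gripper_force: 0.0
```

Emit:
{"fn": "apply_moves", "kwargs": {"commands": [{"jaw": -1,"travel": [0,0,0],"twist": [0,0,0]},{"jaw": -1,"travel": [0,0,0],"twist": [0,0,0]}]}}

```text
time: 3.0
position: [0.4613, 0.0875, 0.1876]
ee_rot: [-0.0, 0.001, 1.0, 0.0]
ft_force: [-0.3, 0.1, -0.6]
opening: 0.0875
gripper_force: 0.0
```

Emit:
{"fn": "apply_moves", "kwargs": {"commands": [{"jaw": -1,"travel": [0,0,1.4],"twist": [0,0,0]},{"jaw": -1,"travel": [0,0,1.4],"twist": [0,0,0]},{"jaw": -1,"travel": [0,0,1.4],"twist": [0,0,0]},{"jaw": -1,"travel": [0,0,1.4],"twist": [0,0,0]},{"jaw": -1,"travel": [0,0,1.4],"twist": [0,0,0]},{"jaw": -1,"travel": [0,0,1.1],"twist": [0,0,0]},{"jaw": 0.6,"travel": [0,0,0],"twist": [0,0,0]},{"jaw": 0.6,"travel": [0,0,0],"twist": [0,0,0]},{"jaw": 0.6,"travel": [0,0,0],"twist": [0,0,0]},{"jaw": 0.6,"travel": [0,0,0],"twist": [0,0,0]},{"jaw": 0.6,"travel": [0,0,0],"twist": [0,0,0]}]}}

```text
time: 4.1
position: [0.4617, 0.0877, 0.1073]
ee_rot: [0.001, -0.0, 1.0, 0.0]
ft_force: [1.1, -0.3, 0.3]
opening: 0.0509
gripper_force: 0.0
```

```bash
python3 - <<'E'
from h import *
s=read_state();print(s["time"],s["position"],s["opening"],s["ft_force"])
f=grab_frame("side");cv2.imwrite("pics/side1.png",cv2.resize(f["color"][150:330,220:460],None,fx=3,fy=3))
E
```

```text
4.1 [0.46168821 0.08773862 0.10728184] 0.05085844432690668 [ 1.14163908 -0.28167793  0.33887278]
```

View pics/side1.png

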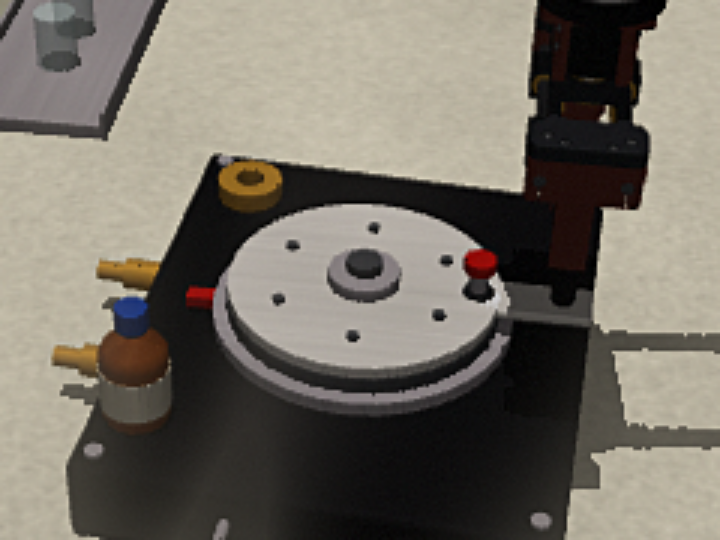

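The fingers stand either side of the post (crop around 565, 280), still closing. I'll finish the grip.

Emit:
{"fn": "apply_moves", "kwargs": {"commands": [{"jaw": 1,"travel": [0,0,0],"twist": [0,0,0]},{"jaw": 1,"travel": [0,0,0],"twist": [0,0,0]},{"jaw": 1,"travel": [0,0,0],"twist": [0,0,0]},{"jaw": 1,"travel": [0,0,0],"twist": [0,0,0]},{"jaw": 1,"travel": [0,0,0],"twist": [0,0,0]},{"jaw": 1,"travel": [0,0,0],"twist": [0,0,0]},{"jaw": 1,"travel": [0,0,0],"twist": [0,0,0]}]}}

```text
time: 4.85
position: [0.4613, 0.0877, 0.1066]
ee_rot: [0.0, -0.0, 1.0, -0.0]
ft_force: [-0.3, 0.5, -0.9]
opening: 0.0
gripper_force: 0.0
```

```bash
python3 - <<'E'
from h import *
f=grab_frame("side")
for t,z in dict(spindle_mark=.072,lever_post=.137,plunger_top=.12).items():
    for m in mark_of(f,t)[:2]: print(t,m["centre"],round(m["confidence"],2),pix2w(f,*m["centre"],z).round(4))
g=grab_frame("top")
for t,z in dict(spindle_mark=.072,lever_post=.137,plunger_top=.12).items():
    for m in mark_of(g,t)[:2]: print(t,m["centre"],round(m["confidence"],2),pix2w(g,*m["centre"],z).round(4))
a=cv2.resize(f["color"][180:290,340:460],None,fx=4,fy=4,interpolation=cv2.INTER_CUBIC)
b=cv2.resize(g["color"][300:410,280:370],None,fx=3.5,fy=4,interpolation=cv2.INTER_CUBIC)
im=np.hstack([a,b]);im=np.clip(im.astype(float)*2,0,255).astype(np.uint8)
cv2.imwrite("pics/c2.png",im)
E
```

```text
spindle_mark [246.2, 282.2] 0.82 [0.708  0.0859 0.072 ]
lever_post [233.7, 411.5] 0.8 [0.4563 0.0933 0.137 ]
lever_post [238.9, 376.8] 0.63 [0.5203 0.1201 0.137 ]
plunger_top [237.3, 378.2] 0.46 [0.518  0.0913 0.12  ]
plunger_top [287.7, 263.9] 0.29 [0.7033 0.2673 0.12  ]
spindle_mark [218.2, 327.3] 0.75 [0.6993 0.0883 0.072 ]
plunger_top [336.0, 325.6] 0.64 [0.5159 0.0863 0.12  ]
```

View pics/c2.png

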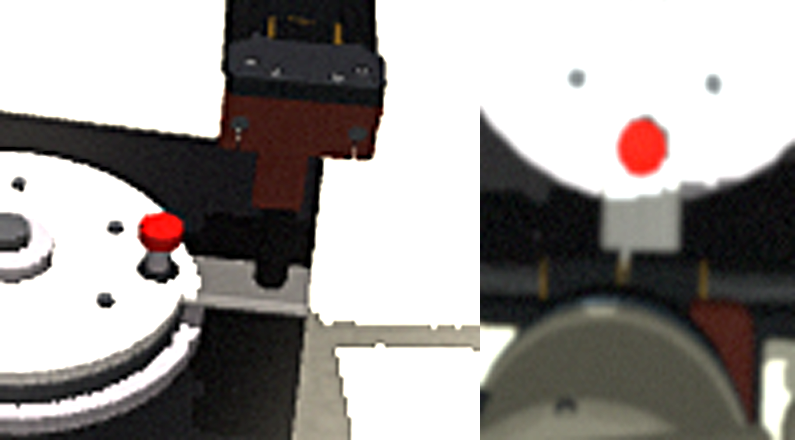

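Emit:
{"fn": "apply_moves", "kwargs": {"commands": [{"jaw": 1,"travel": [0,0,0],"twist": [0,0,0]},{"jaw": 1,"travel": [0,0,0],"twist": [0,0,0]}]}}

```text
time: 5.45
position: [0.4613, 0.0877, 0.1066]
ee_rot: [-0.0, -0.0, 1.0, -0.0]
ft_force: [-0.3, 0.2, 0.1]
opening: 0.0008
gripper_force: 0.0
```

```bash
python3 - <<'E'
from h import *
s=read_state();print(s["position"],s["opening"],s["gripper_force"],s["ft_force"])
f=grab_frame("side")
K=np.array(f["intrinsics"]);T=np.array(f["world_from_camera"])
p=T[:3,:3].T@(np.array(s["position"])-T[:3,3]);print("tcp row,col",K[1,2]-K[1,1]*p[1]/-p[2],K[0,2]+K[0,0]*p[0]/-p[2])
for r in range(228,258,2):
    print(r,[tuple((pix2w(f,r,c)*1000).astype(int)) for c in range(397,421,3)])
E
```

```text
[0.46130777 0.08774141 0.1066191 ] 0.0007864147544291568 0.0 [-0.29940535  0.23880573  0.11672642]
tcp row,col 244.51330960888728 407.1595976811861
228 [(np.int64(479), np.int64(-31), np.int64(59)), (np.int64(473), np.int64(-34), np.int64(58)), (np.int64(473), np.int64(96), np.int64(150)), (np.int64(468), np.int64(99), np.int64(153)), (np.int64(462), np.int64(99), np.int64(153)), (np.int64(457), np.int64(97), np.int64(153)), (np.int64(451), np.int64(94), np.int64(151)), (np.int64(434), np.int64(-38), np.int64(59))]
230 [(np.int64(479), np.int64(-23), np.int64(60)), (np.int64(473), np.int64(-25), np.int64(59)), (np.int64(473), np.int64(97), np.int64(146)), (np.int64(467), np.int64(96), np.int64(146)), (np.int64(462), np.int64(99), np.int64(149)), (np.int64(456), np.int64(98), np.int64(149)), (np.int64(441), np.int64(-27), np.int64(62)), (np.int64(434), np.int64(-32), np.int64(59))]
232 [(np.int64(479), np.int64(-15), np.int64(60)), (np.int64(473), np.int64(-12), np.int64(63)), (np.int64(466), np.int64(-14), np.int64(62)), (np.int64(466), np.int64(89), np.int64(137)), (np.int64(460), n
[... 3879 characters left out ...]
nt64(94)), (np.int64(473), np.int64(102), np.int64(93)), (np.int64(467), np.int64(98), np.int64(90)), (np.int64(461), np.int64(101), np.int64(93)), (np.int64(456), np.int64(100), np.int64(93)), (np.int64(450), np.int64(99), np.int64(94)), (np.int64(444), np.int64(95), np.int64(91)), (np.int64(427), np.int64(-28), np.int64(-2))]
256 [(np.int64(478), np.int64(104), np.int64(89)), (np.int64(472), np.int64(103), np.int64(89)), (np.int64(467), np.int64(102), np.int64(89)), (np.int64(461), np.int64(103), np.int64(90)), (np.int64(455), np.int64(101), np.int64(89)), (np.int64(449), np.int64(98), np.int64(88)), (np.int64(444), np.int64(101), np.int64(91)), (np.int64(428), np.int64(-14), np.int64(2))]
```

```bash
python3 - <<'E'
from h import *
f=grab_frame("side")
c=f["color"][190:265,370:440];c=(255*(c/255.)**0.4).astype(np.uint8)
d=f["range_z"][190:265,370:440];print(np.percentile(d,[5,50,95]))
dd=cv2.applyColorMap(np.clip((d-1.0)*255/0.35,0,255).astype(np.uint8),cv2.COLORMAP_JET) if 0 else cv2.applyColorMap(np.clip((d-np.percentile(d,2))*255/0.15,0,255).astype(np.uint8),cv2.COLORMAP_JET)
cv2.imwrite("pics/z3.png",cv2.resize(np.hstack([c,dd]),None,fx=5.6,fy=5.6,interpolation=cv2.INTER_NEAREST))
E
```

```text
[0.92523465 1.16128606 1.41572528]
```

View pics/z3.png

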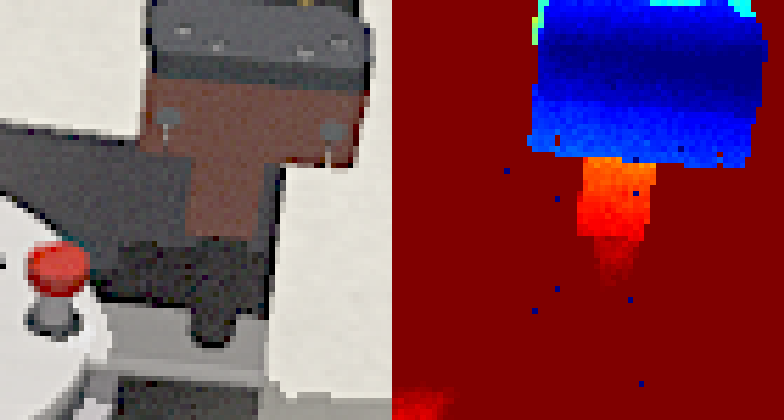

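The side crop shows the brown finger ending at row 232, with the round post bare beneath it, at a depth that puts the tip at z≈0.143. That doesn't agree with the reported TCP z of 0.107, and the jaws closed on nothing. I'll check this by opening and lowering beside the lever, which is safe whichever reading is right.

Emit:
{"fn": "apply_moves", "kwargs": {"commands": [{"jaw": -1,"travel": [0,0,0],"twist": [0,0,0]},{"jaw": -1,"travel": [0,0,0],"twist": [0,0,0]},{"jaw": -1,"travel": [0,0,0],"twist": [0,0,0]},{"jaw": -1,"travel": [0,0,0],"twist": [0,0,0]},{"jaw": -1,"travel": [0,0,0],"twist": [0,0,0]},{"jaw": -1,"travel": [0,0,0],"twist": [0,0,0]},{"jaw": -1,"travel": [0,0,0],"twist": [0,0,0]},{"jaw": -1,"travel": [0,0,0],"twist": [0,0,0]},{"jaw": -1,"travel": [0,0,0],"twist": [0,0,0]},{"jaw": -1,"travel": [0,0,0],"twist": [0,0,0]},{"jaw": -1,"travel": [0,0,0],"twist": [0,0,0]},{"jaw": -1,"travel": [0,0,0.6],"twist": [0,0,0]},{"jaw": -1,"travel": [0,0,0.6],"twist": [0,0,0]},{"jaw": -1,"travel": [0,0,0.6],"twist": [0,0,0]},{"jaw": -1,"travel": [0,0,0.6],"twist": [0,0,0]},{"jaw": -1,"travel": [0,0,0],"twist": [0,0,0]}]}}

```text
time: 7.15
position: [0.4606, 0.0877, 0.0812]
ee_rot: [-0.001, -0.0, 1.0, -0.0]
ft_force: [-0.4, 0.3, 0.1]
opening: 0.0877
gripper_force: 0.0
```

```bash
python3 - <<'E'
from h import *
import cell
print([n for n in dir(cell) if n[0]!='_'], getattr(cell,'hold_point_z',None))
s=read_state();print(s["time"],s["position"],s["opening"],s["ft_force"])
f=grab_frame("side")
c=f["color"][170:275,340:450];c=(255*(c/255.)**0.4).astype(np.uint8)
cv2.imwrite("pics/z4.png",cv2.resize(c,None,fx=5.6,fy=5.6,interpolation=cv2.INTER_NEAREST))
K=np.array(f["intrinsics"]);T=np.array(f["world_from_camera"])
for dy in(.044,.0575):
  for z in(s["position"][2],.116,.137):
    p=T[:3,:3].T@(np.array([.4613,.0877+dy,z])-T[:3,3]);print(dy,z,"row,col",K[1,2]-K[1,1]*p[1]/-p[2],K[0,2]+K[0,0]*p[0]/-p[2])
E
```

```text
['PlanningError', 'boxes_of', 'grab_frame', 'hold_point_z', 'job_done', 'mark_of', 'read_state'] 0.0187
7.15 [0.46059046 0.08766838 0.08116814] 0.08768221255522701 [-0.37612479  0.26590084  0.09077365]
0.044 0.0811681443878442 row,col 269.0289876861487 405.41427674763173
0.044 0.116 row,col 254.58382310751574 407.37600792680496
0.044 0.137 row,col 245.5931849411607 408.5969850306375
0.0575 0.0811681443878442 row,col 273.56498596828936 405.29750011032826
0.0575 0.116 row,col 259.0611625845229 407.27725425139215
0.0575 0.137 row,col 250.0310414518228 408.5098547342953
```

View pics/z4.png

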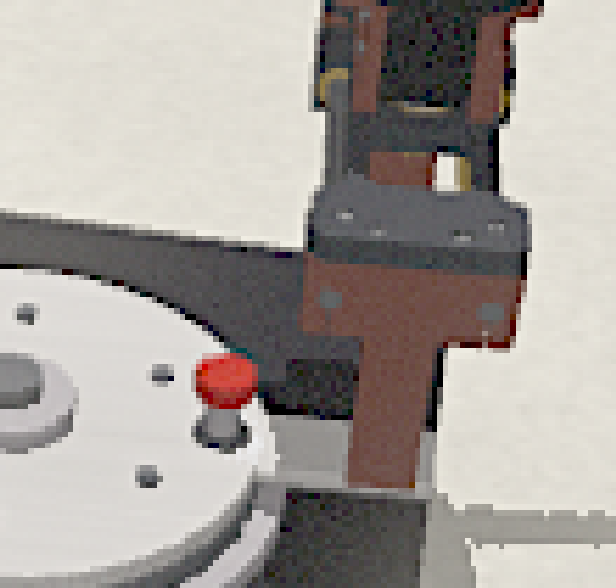

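The brown finger tip is at row 257, which is z≈0.12, so the real tips are about 37 mm above the reported TCP. I'll allow for that: lower 13 mm more and close on the post.

Emit:
{"fn": "apply_moves", "kwargs": {"commands": [{"jaw": -1,"travel": [0,0,0.6],"twist": [0,0,0]},{"jaw": -1,"travel": [0,0,0.7],"twist": [0,0,0]},{"jaw": 1,"travel": [0,0,0],"twist": [0,0,0]},{"jaw": 1,"travel": [0,0,0],"twist": [0,0,0]},{"jaw": 1,"travel": [0,0,0],"twist": [0,0,0]},{"jaw": 1,"travel": [0,0,0],"twist": [0,0,0]},{"jaw": 1,"travel": [0,0,0],"twist": [0,0,0]},{"jaw": 1,"travel": [0,0,0],"twist": [0,0,0]},{"jaw": 1,"travel": [0,0,0],"twist": [0,0,0]},{"jaw": 1,"travel": [0,0,0],"twist": [0,0,0]},{"jaw": 1,"travel": [0,0,0],"twist": [0,0,0]},{"jaw": 1,"travel": [0,0,0],"twist": [0,0,0]},{"jaw": 1,"travel": [0,0,0],"twist": [0,0,0]}]}}

```text
time: 8.5
position: [0.4613, 0.0875, 0.0696]
ee_rot: [-0.0, -0.0, 1.0, -0.0]
ft_force: [-1.0, -2.3, 1.0]
opening: 0.0154
gripper_force: 30.0
```

Emit:
{"fn": "apply_moves", "kwargs": {"commands": [{"jaw": 1,"travel": [0,0.1,0],"twist": [0,0,0.0077]},{"jaw": 1,"travel": [0,0.1,0],"twist": [0,0,0.0077]},{"jaw": 1,"travel": [0,0,0],"twist": [0,0,0]}]}}

```text
time: 8.8
position: [0.4613, 0.0897, 0.0696]
ee_rot: [-0.0, 0.008, 1.0, -0.0]
ft_force: [-0.9, -2.2, 1.1]
opening: 0.0156
gripper_force: 30.0
```

Emit:
{"fn": "apply_moves", "kwargs": {"commands": [{"jaw": 1,"travel": [0,0.1,0],"twist": [0,0,0.0077]},{"jaw": 1,"travel": [0,0.1,0],"twist": [0,0,0.0077]},{"jaw": 1,"travel": [0,0,0],"twist": [0,0,0]}]}}

```text
time: 9.1
position: [0.4614, 0.0918, 0.0696]
ee_rot: [0.0, 0.015, 1.0, 0.0]
ft_force: [0.6, -1.9, 0.1]
opening: 0.0155
gripper_force: 30.0
```

Emit:
{"fn": "apply_moves", "kwargs": {"commands": [{"jaw": 1,"travel": [0,0.1,0],"twist": [0,0,0.0077]},{"jaw": 1,"travel": [0,0.1,0],"twist": [0,0,0.0077]},{"jaw": 1,"travel": [0,0,0],"twist": [0,0,0]}]}}

```text
time: 9.4
position: [0.4615, 0.0939, 0.0696]
ee_rot: [0.0, 0.023, 1.0, 0.0]
ft_force: [2.0, -2.3, 0.1]
opening: 0.0154
gripper_force: 30.0
```

Emit:
{"fn": "apply_moves", "kwargs": {"commands": [{"jaw": 1,"travel": [0,0.1,0],"twist": [0,0,0.0077]},{"jaw": 1,"travel": [0,0.1,0],"twist": [0,0,0.0077]},{"jaw": 1,"travel": [0,0,0],"twist": [0,0,0]}]}}

```text
time: 9.7
position: [0.4617, 0.0959, 0.0696]
ee_rot: [0.0, 0.031, 1.0, 0.0]
ft_force: [2.5, -1.1, -0.4]
opening: 0.0154
gripper_force: 30.0
```

Emit:
{"fn": "apply_moves", "kwargs": {"commands": [{"jaw": 1,"travel": [0,0.1,0],"twist": [0,0,0.0077]},{"jaw": 1,"travel": [0,0.1,0],"twist": [0,0,0.0077]},{"jaw": 1,"travel": [0,0,0],"twist": [0,0,0]}]}}

```text
time: 10.0
position: [0.4619, 0.0978, 0.0696]
ee_rot: [0.0, 0.039, 0.999, 0.0]
ft_force: [2.8, -2.0, -1.6]
opening: 0.0156
gripper_force: 30.0
```

Emit:
{"fn": "apply_moves", "kwargs": {"commands": [{"jaw": 1,"travel": [0,0.1,0],"twist": [0,0,0.0077]},{"jaw": 1,"travel": [0,0.1,0],"twist": [0,0,0.0077]},{"jaw": 1,"travel": [0,0,0],"twist": [0,0,0]}]}}

```text
time: 10.3
position: [0.4621, 0.0998, 0.0696]
ee_rot: [0.0, 0.046, 0.999, 0.0]
ft_force: [4.0, -2.2, -1.4]
opening: 0.0155
gripper_force: 30.0
```

Emit:
{"fn": "apply_moves", "kwargs": {"commands": [{"jaw": 1,"travel": [-0.02,0.1,0],"twist": [0,0,0.0077]},{"jaw": 1,"travel": [-0.02,0.1,0],"twist": [0,0,0.0077]},{"jaw": 1,"travel": [0,0,0],"twist": [0,0,0]}]}}

```text
time: 10.6
position: [0.4623, 0.1018, 0.0696]
ee_rot: [-0.0, 0.054, 0.999, 0.0]
ft_force: [3.1, -2.6, -1.3]
opening: 0.0157
gripper_force: 30.0
```

Emit:
{"fn": "apply_moves", "kwargs": {"commands": [{"jaw": 1,"travel": [-0.01,0.1,0],"twist": [0,0,0.0077]},{"jaw": 1,"travel": [-0.01,0.1,0],"twist": [0,0,0.0077]},{"jaw": 1,"travel": [0,0,0],"twist": [0,0,0]}]}}

```text
time: 10.9
position: [0.4624, 0.1024, 0.0696]
ee_rot: [-0.001, 0.062, 0.998, -0.001]
ft_force: [0.7, -7.1, 0.1]
opening: 0.0157
gripper_force: 30.0
```

The lever met the stop at y≈0.1024 (7 N), which is the first end. I'll go back along the arc towards the other end.

Emit:
{"fn": "apply_moves", "kwargs": {"commands": [{"jaw": 1,"travel": [0.01,-0.2,0],"twist": [0,0,-0.0154]},{"jaw": 1,"travel": [0.02,-0.2,0],"twist": [0,0,-0.0154]},{"jaw": 1,"travel": [0.02,-0.2,0],"twist": [0,0,-0.0154]},{"jaw": 1,"travel": [0.01,-0.2,0],"twist": [0,0,-0.0154]},{"jaw": 1,"travel": [0,-0.2,0],"twist": [0,0,-0.0154]},{"jaw": 1,"travel": [0,-0.2,0],"twist": [0,0,-0.0154]},{"jaw": 1,"travel": [0,-0.2,0],"twist": [0,0,-0.0154]},{"jaw": 1,"travel": [0,-0.2,0],"twist": [0,0,-0.0154]},{"jaw": 1,"travel": [0,-0.2,0],"twist": [0,0,-0.0154]},{"jaw": 1,"travel": [0,-0.2,0],"twist": [0,0,-0.0154]},{"jaw": 1,"travel": [0,-0.2,0],"twist": [0,0,-0.0154]},{"jaw": 1,"travel": [0,-0.2,0],"twist": [0,0,-0.0154]},{"jaw": 1,"travel": [0,-0.2,0],"twist": [0,0,-0.0154]},{"jaw": 1,"travel": [0,-0.2,0],"twist": [0,0,-0.0154]},{"jaw": 1,"travel": [0,-0.2,0],"twist": [0,0,-0.0154]},{"jaw": 1,"travel": [0,0,0],"twist": [0,0,0]}]}}

```text
time: 12.5
position: [0.4616, 0.0734, 0.0696]
ee_rot: [-0.0, -0.054, 0.999, -0.0]
ft_force: [3.5, 0.2, -0.4]
opening: 0.0158
gripper_force: 30.0
```

Emit:
{"fn": "apply_moves", "kwargs": {"commands": [{"jaw": 1,"travel": [-0.02,-0.1,0],"twist": [0,0,-0.0077]},{"jaw": 1,"travel": [-0.02,-0.1,0],"twist": [0,0,-0.0077]},{"jaw": 1,"travel": [0,-0.1,0],"twist": [0,0,-0.0077]},{"jaw": 1,"travel": [0,-0.1,0],"twist": [0,0,-0.0077]},{"jaw": 1,"travel": [0,0,0],"twist": [0,0,0]}]}}

```text
time: 13.0
position: [0.4621, 0.0697, 0.0696]
ee_rot: [-0.001, -0.069, 0.998, -0.0]
ft_force: [-3.4, 0.3, 1.0]
opening: 0.0153
gripper_force: 30.0
```

Emit:
{"fn": "apply_moves", "kwargs": {"commands": [{"jaw": 1,"travel": [0,-0.1,0],"twist": [0,0,-0.0077]},{"jaw": 1,"travel": [0,-0.1,0],"twist": [0,0,-0.0077]},{"jaw": 1,"travel": [0,0,0],"twist": [0,0,0]}]}}

```text
time: 13.3
position: [0.4623, 0.0677, 0.0696]
ee_rot: [-0.001, -0.077, 0.997, -0.0]
ft_force: [-4.6, -0.2, 2.2]
opening: 0.0152
gripper_force: 30.0
```

Emit:
{"fn": "apply_moves", "kwargs": {"commands": [{"jaw": 1,"travel": [0.02,-0.1,0],"twist": [0,0,-0.0077]},{"jaw": 1,"travel": [0.01,-0.1,0],"twist": [0,0,-0.0077]},{"jaw": 1,"travel": [0,0,0],"twist": [0,0,0]}]}}

```text
time: 13.6
position: [0.4627, 0.0657, 0.0696]
ee_rot: [-0.0, -0.085, 0.996, -0.0]
ft_force: [-4.1, 0.7, 3.3]
opening: 0.0155
gripper_force: 30.0
```

Emit:
{"fn": "apply_moves", "kwargs": {"commands": [{"jaw": 1,"travel": [0,-0.1,0],"twist": [0,0,-0.0077]},{"jaw": 1,"travel": [0,-0.1,0],"twist": [0,0,-0.0077]},{"jaw": 1,"travel": [0,0,0],"twist": [0,0,0]}]}}

```text
time: 13.9
position: [0.463, 0.0636, 0.0696]
ee_rot: [-0.0, -0.093, 0.996, -0.0]
ft_force: [-5.8, 0.7, 2.5]
opening: 0.0155
gripper_force: 30.0
```

Emit:
{"fn": "apply_moves", "kwargs": {"commands": [{"jaw": 1,"travel": [0.03,-0.1,0],"twist": [0,0,-0.0077]},{"jaw": 1,"travel": [0.03,-0.1,0],"twist": [0,0,-0.0077]},{"jaw": 1,"travel": [0,0,0],"twist": [0,0,0]}]}}

```text
time: 14.2
position: [0.4633, 0.0616, 0.0696]
ee_rot: [0.0, -0.1, 0.995, -0.0]
ft_force: [-1.0, -0.2, 0.1]
opening: 0.0156
gripper_force: 30.0
```

Emit:
{"fn": "apply_moves", "kwargs": {"commands": [{"jaw": 1,"travel": [0.01,-0.1,0],"twist": [0,0,-0.0077]},{"jaw": 1,"travel": [0.01,-0.1,0],"twist": [0,0,-0.0077]},{"jaw": 1,"travel": [0,0,0],"twist": [0,0,0]}]}}

```text
time: 14.5
position: [0.4634, 0.0615, 0.0696]
ee_rot: [0.0, -0.108, 0.994, 0.002]
ft_force: [-1.8, 8.2, 0.3]
opening: 0.0155
gripper_force: 30.0
```

The second end is at y≈0.0615, so the play is 41 mm, which fits the 35–50 mm given. The middle is y≈0.0819.

Emit:
{"fn": "apply_moves", "kwargs": {"commands": [{"jaw": 1,"travel": [0,0.21,0],"twist": [0,0,0.0162]},{"jaw": 1,"travel": [-0.01,0.21,0],"twist": [0,0,0.0162]},{"jaw": 1,"travel": [-0.01,0.21,0],"twist": [0,0,0.0162]},{"jaw": 1,"travel": [-0.01,0.21,0],"twist": [0,0,0.0162]},{"jaw": 1,"travel": [-0.01,0.21,0],"twist": [0,0,0.0162]},{"jaw": 1,"travel": [-0.01,0.21,0],"twist": [0,0,0.0162]},{"jaw": 1,"travel": [-0.01,0.21,0],"twist": [0,0,0.0162]},{"jaw": 1,"travel": [0,0.21,0],"twist": [0,0,0.0162]},{"jaw": 1,"travel": [0,0.21,0],"twist": [0,0,0.0162]},{"jaw": 1,"travel": [0,0.21,0],"twist": [0,0,0.0162]},{"jaw": 1,"travel": [0,0.1,0],"twist": [0,0,0.0077]},{"jaw": 1,"travel": [0,0,0],"twist": [0,0,0]},{"jaw": 1,"travel": [0,0,0],"twist": [0,0,0]}]}}

```text
time: 15.8
position: [0.4612, 0.0819, 0.0697]
ee_rot: [0.0, -0.023, 1.0, 0.0]
ft_force: [5.8, -0.8, -1.9]
opening: 0.0156
gripper_force: 30.0
```

Emit:
{"fn": "apply_moves", "kwargs": {"commands": [{"jaw": -1,"travel": [0,0,0],"twist": [0,0,0]},{"jaw": -1,"travel": [0,0,0],"twist": [0,0,0]},{"jaw": -1,"travel": [0,0,0],"twist": [0,0,0]},{"jaw": -1,"travel": [0,0,0],"twist": [0,0,0]},{"jaw": -1,"travel": [0,0,0],"twist": [0,0,0]},{"jaw": -1,"travel": [0,0,0],"twist": [0,0,0]},{"jaw": -1,"travel": [0,0,0],"twist": [0,0,0]},{"jaw": -1,"travel": [0,0,-2],"twist": [0,0,0]},{"jaw": -1,"travel": [0,0,-2],"twist": [0,0,0]},{"jaw": -1,"travel": [0,0,-2],"twist": [0,0,0]},{"jaw": 1,"travel": [1,0,-2],"twist": [0,0,0]},{"jaw": 1,"travel": [2,0,0],"twist": [0,0,0]},{"jaw": 1,"travel": [2,0,0],"twist": [0,0,0]},{"jaw": 1,"travel": [2,0,0],"twist": [0,0,0]},{"jaw": 1,"travel": [2,0,0],"twist": [0,0,0]},{"jaw": 1,"travel": [0,0,0],"twist": [0,0,0]}]}}

```text
time: 17.4
position: [0.37, 0.0776, 0.1503]
ee_rot: [0.001, -0.023, 1.0, 0.0]
ft_force: [0.5, 0.4, 0.0]
opening: 0.0432
gripper_force: 0.0
```

```bash
python3 - <<'E'
from h import *
s=read_state();print(s["time"],s["position"],s["opening"],s["ft_force"])
for n in("top","side"):
    f=grab_frame(n)
    for t,z in dict(spindle_mark=.072,lever_post=.137,plunger_top=.12).items():
        for m in mark_of(f,t)[:1]: print(n,t,m["centre"],round(m["confidence"],2),pix2w(f,*m["centre"],z).round(4))
    h=cv2.cvtColor(f["color"],cv2.COLOR_BGR2HSV)
    mk=((h[...,0]<6)|(h[...,0]>174))&(h[...,1]>200)&(h[...,2]>90)
    k,l,st,ce=cv2.connectedComponentsWithStats(mk.astype(np.uint8))
    for i in range(1,k):
        if st[i,4]>15: print(n,"red",st[i].tolist(),ce[i].round(1),pix2w(f,ce[i][1],ce[i][0],.118).round(4),pix2w(f,ce[i][1],ce[i][0],.07).round(4))
f=grab_frame("top");cv2.imwrite("pics/t5.png",cv2.resize(f["color"][180:420,180:480],None,fx=2.4,fy=2.4))
E
```

```text
17.4 [0.37004165 0.07757605 0.15025799] 0.04323221141550227 [0.5456054  0.4410597  0.02691527]
top spindle_mark [215.9, 326.8] 0.9 [0.7031 0.0892 0.072 ]
top lever_post [376.3, 326.8] 0.63 [0.4616 0.0832 0.137 ]
top plunger_top [338.3, 327.4] 0.55 [0.5127 0.0836 0.12  ]
top red [324, 213, 8, 10, 77] [327.5 217.7] [0.6922 0.0868 0.118 ] [0.7005 0.088  0.07  ]
top red [322, 331, 12, 12, 116] [327.5 336.5] [0.5151 0.0836 0.118 ] [0.5105 0.0845 0.07  ]
side spindle_mark [247.3, 284.4] 0.8 [0.703  0.0888 0.072 ]
side lever_post [229.4, 411.2] 0.66 [0.457  0.0793 0.137 ]
side plunger_top [288.3, 265.3] 0.49 [0.7006 0.2685 0.12  ]
side red [375, 232, 11, 7, 53] [380.  235.4] [0.515  0.0818 0.118 ] [0.5147 0.0153 0.07  ]
side red [282, 246, 10, 4, 35] [286.4 247.5] [0.6869 0.1477 0.118 ] [0.6995 0.0862 0.07  ]
```

View pics/t5.png

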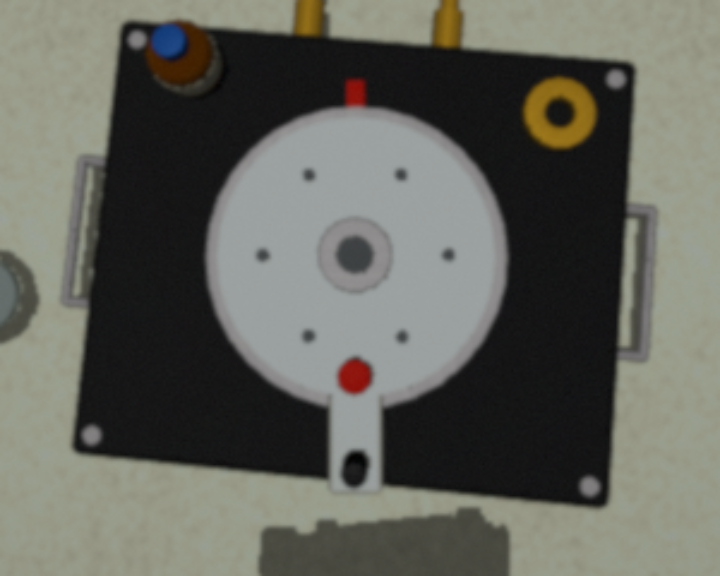

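The tab and bystanders haven't moved. The lever is set with its post at about (355, 467) in the crop, and the plunger cap at (355, 377) is at world (0.516, 0.083). I'll move over it with the fingers shut.

Emit:
{"fn": "apply_moves", "kwargs": {"commands": [{"jaw": 1,"travel": [-1.9,-0.02,0],"twist": [0,0,0]},{"jaw": 1,"travel": [-1.9,-0.02,0],"twist": [0,0,0]},{"jaw": 1,"travel": [-1.9,-0.02,0],"twist": [0,0,0]},{"jaw": 1,"travel": [-1.9,-0.02,0],"twist": [0,0,0]},{"jaw": 1,"travel": [-1.9,-0.02,0],"twist": [0,0,0]},{"jaw": 1,"travel": [-1.9,-0.02,0],"twist": [0,0,0]},{"jaw": 1,"travel": [-1.9,-0.01,0],"twist": [0,0,0]},{"jaw": 1,"travel": [-1.3,0,0],"twist": [0,0,0]},{"jaw": 1,"travel": [0,0,1],"twist": [0,0,0]},{"jaw": 1,"travel": [0,0,1.5],"twist": [0,0,0]},{"jaw": 1,"travel": [0,0,1.5],"twist": [0,0,0]},{"jaw": 1,"travel": [0,0,1],"twist": [0,0,0]},{"jaw": 1,"travel": [0,0,0.5],"twist": [0,0,0]},{"jaw": 1,"travel": [0,0,0],"twist": [0,0,0]},{"jaw": 1,"travel": [0,0,0],"twist": [0,0,0]}]}}

```text
time: 19.35
position: [0.517, 0.083, 0.0951]
ee_rot: [0.0, -0.023, 1.0, 0.0]
ft_force: [0.4, 0.2, 0.9]
opening: 0.0006
gripper_force: 0.0
```

Now down in small steps, reading the force.

Emit:
{"fn": "apply_moves", "kwargs": {"commands": [{"jaw": 1,"travel": [0,0,0.2],"twist": [0,0,0]},{"jaw": 1,"travel": [0,0,0.2],"twist": [0,0,0]},{"jaw": 1,"travel": [0,0,0.2],"twist": [0,0,0]},{"jaw": 1,"travel": [0,0,0.2],"twist": [0,0,0]},{"jaw": 1,"travel": [0,0,0],"twist": [0,0,0]}]}}

```text
time: 19.85
position: [0.5167, 0.0829, 0.0862]
ee_rot: [-0.0, -0.023, 1.0, -0.0]
ft_force: [-0.2, -0.2, -0.6]
opening: 0.0004
gripper_force: 0.0
```

Emit:
{"fn": "apply_moves", "kwargs": {"commands": [{"jaw": 1,"travel": [0,0,0.2],"twist": [0,0,0]},{"jaw": 1,"travel": [0,0,0.2],"twist": [0,0,0]},{"jaw": 1,"travel": [0,0,0],"twist": [0,0,0]}]}}

```text
time: 20.15
position: [0.517, 0.0829, 0.0828]
ee_rot: [0.0, -0.023, 1.0, 0.0]
ft_force: [0.1, -1.3, 2.1]
opening: 0.0007
gripper_force: 1.0
```

Emit:
{"fn": "apply_moves", "kwargs": {"commands": [{"jaw": 1,"travel": [0,0,0.15],"twist": [0,0,0]},{"jaw": 1,"travel": [0,0,0.15],"twist": [0,0,0]},{"jaw": 1,"travel": [0,0,0],"twist": [0,0,0]}]}}

```text
time: 20.45
position: [0.5169, 0.083, 0.0795]
ee_rot: [0.0, -0.023, 1.0, 0.0]
ft_force: [-0.3, -0.2, 1.9]
opening: 0.0008
gripper_force: 1.1
```

Emit:
{"fn": "apply_moves", "kwargs": {"commands": [{"jaw": 1,"travel": [0,0,0.15],"twist": [0,0,0]},{"jaw": 1,"travel": [0,0,0.15],"twist": [0,0,0]},{"jaw": 1,"travel": [0,0,0],"twist": [0,0,0]}]}}

```text
time: 20.75
position: [0.5169, 0.0829, 0.0764]
ee_rot: [0.0, -0.023, 1.0, 0.0]
ft_force: [0.7, -0.2, 1.9]
opening: 0.0003
gripper_force: 1.1
```

It's past the 3 mm hard stop and the force is still low, so the plunger is going in.

Emit:
{"fn": "apply_moves", "kwargs": {"commands": [{"jaw": 1,"travel": [0,0,0.15],"twist": [0,0,0]},{"jaw": 1,"travel": [0,0,0.15],"twist": [0,0,0]},{"jaw": 1,"travel": [0,0,0],"twist": [0,0,0]}]}}

```text
time: 21.05
position: [0.5169, 0.0829, 0.0733]
ee_rot: [-0.0, -0.023, 1.0, 0.0]
ft_force: [0.3, 0.1, 1.9]
opening: 0.0006
gripper_force: 1.1
```

Emit:
{"fn": "apply_moves", "kwargs": {"commands": [{"jaw": 1,"travel": [0,0,0.15],"twist": [0,0,0]},{"jaw": 1,"travel": [0,0,0.15],"twist": [0,0,0]},{"jaw": 1,"travel": [0,0,0],"twist": [0,0,0]}]}}

```text
time: 21.35
position: [0.517, 0.0829, 0.0708]
ee_rot: [0.0, -0.023, 1.0, 0.0]
ft_force: [-0.7, -0.4, 4.3]
opening: 0.0003
gripper_force: 2.3
```

One more small step to confirm it's home.

Emit:
{"fn": "apply_moves", "kwargs": {"commands": [{"jaw": 1,"travel": [0,0,0.15],"twist": [0,0,0]},{"jaw": 1,"travel": [0,0,0],"twist": [0,0,0]}]}}

```text
time: 21.55
position: [0.5171, 0.083, 0.0698]
ee_rot: [0.0, -0.023, 1.0, 0.0]
ft_force: [-0.4, 0.4, 6.9]
opening: 0.0005
gripper_force: 3.3
```

The force is now rising at the cap's spring rate, so the plunger is home. Retracting.

Emit:
{"fn": "apply_moves", "kwargs": {"commands": [{"jaw": 1,"travel": [0,0,-0.5],"twist": [0,0,0]},{"jaw": 1,"travel": [0,0,-1.5],"twist": [0,0,0]},{"jaw": 1,"travel": [0,0,-2.5],"twist": [0,0,0]},{"jaw": 1,"travel": [0,0,-2.5],"twist": [0,0,0]},{"jaw": 1,"travel": [0,0,-1],"twist": [0,0,0]},{"jaw": 1,"travel": [2.5,0,0],"twist": [0,0,0]},{"jaw": 1,"travel": [3,0,0],"twist": [0,0,0]},{"jaw": 1,"travel": [3,0,0],"twist": [0,0,0]},{"jaw": 1,"travel": [3,0,0],"twist": [0,0,0]},{"jaw": 1,"travel": [2.5,0,0],"twist": [0,0,0]},{"jaw": 1,"travel": [0,0,0],"twist": [0,0,0]},{"jaw": 1,"travel": [0,0,0],"twist": [0,0,0]}]}}

```text
time: 22.75
position: [0.3772, 0.0765, 0.1492]
ee_rot: [0.0, -0.023, 1.0, 0.0]
ft_force: [-0.6, 0.1, -0.6]
opening: 0.0006
gripper_force: 0.0
```

```bash
python3 - <<'E'
from h import *
for n in("top","side"):
    f=grab_frame(n)
    h=cv2.cvtColor(f["color"],cv2.COLOR_BGR2HSV)
    mk=((h[...,0]<6)|(h[...,0]>174))&(h[...,1]>200)&(h[...,2]>90)
    k,l,st,ce=cv2.connectedComponentsWithStats(mk.astype(np.uint8))
    for i in range(1,k):
        if st[i,4]>15: print(n,"red",ce[i].round(1),pix2w(f,ce[i][1],ce[i][0]).round(4), np.median([pix2w(f,r,c)[2] for r,c in zip(*np.where(l==i))]).round(4))
E
```

```text
top red [327.5 217.7] [0.7001 0.088  0.0715] 0.0709
top red [327.6 335.8] [0.5152 0.0836 0.1077] 0.1076
side red [379.5 240.5] [0.5149 0.0841 0.1074] 0.1083
side red [286.4 247.5] [0.699  0.0885 0.0718] 0.0717
```

The cap top is at 108 mm (home) and the tab is unmoved.

```bash
python3 -c "
from cell import *
print(job_done())"
```

```text
the job is handed in; nothing more can be done
None
```

The coupling is locked and the job is handed in (no verdict came back): I set the lever mid free play (41 mm play felt), the plunger cap measured 108 mm (home), the spindle tab showed no movement, and the arm is clear; the reported tool height read about 37 mm lower than the real fingertips, so I corrected for it.

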